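# Snap the excavation tools into their spring clips

## Robot

A 6-joint arm with a two-finger parallel gripper is mounted at the origin on the work surface. World frame = base frame: x ahead of the robot, y to its left, z up, the work surface at z = 0. Lengths are in m, angles in rad, forces in N, time in s.
With the tool pointing down it reaches from about 0.275 to 0.75 m from the base axis. Payload 10.2 kg.
Tool frame: the origin (TCP) lies on the centre line of the jaws, within the pads' length; the fingertips stand 11 mm ahead of it and the grasp point (between the pads) lies 8 mm behind it; z points along the fingers, y is the line along which they close (so a half turn about z gives the same grasp; the last joint's range is limited). The gripper opens to 88 mm and grips with 3 to 60 N. Pads are 18 mm wide; open, the fingers measure 123 mm over their backs; the gripper's body (75 mm by 187 mm) begins 45 mm behind the grasp point.
Start: joints at [-1.522, 0.313, 1.498, -0, 1.331, -0.223], TCP at [0.141, -0.506, 0.25] pointing down, gripper open.
Joint ranges: [-2.94, 2.94], [-0.97, 2.17], [0.19, 2.56], [-1.23, 4.37], [0.02, 3.11], [-2.88, 2.88]. Speed limits (rad/s): [2.39, 2.39, 3.01, 3.14, 3.14, 3.14].

## Interface

Orientations are given as [roll, pitch, yaw] about the fixed x, y, z axes, in that order (R = Rz(yaw) Ry(pitch) Rx(roll)).
In Python, from workcell import ctrl gives the robot as it stands.
- The arm moves only by the tool play_rows, never from a script. Its argument "increments" is text: rows parted by semicolons, each of 6 numbers parted by spaces: the shift along the tool's x, y, z in m, then the turn, a rotation vector about the tool's x, y, z in rad. A call has 1 to 10 rows; each row shifts and turns the commanded pose from where the row before left it, along the tool's axes as they then stand; what a row does not reach is not made up. A row lasts 1/12 s, in which the tool goes at most 41.7 mm and 7.16 degrees, less where a joint would pass 70% of its speed; a pose out of reach is approached as far as the arm can. A call is refused whole if a number of a shift passes 0.0417 or a number of a turn 0.125, either way. A call with a gripper value outside its range is refused whole. "gripper" is the opening, from 0 (shut) to 1 (fully open), set as the call begins (left out, the last holds). The fingers move at their own pace and stop on an object; "squeeze" is the grip in N (left out, the last holds). Time passes only in rows, so rows that do not move let the fingers close. It gives the time, the measured TCP pose, the force, the opening and the grip force at its end, in the units of the state.
- ctrl.get_state(): the state, without advancing time (a new reading comes with each control period).
- ctrl.snapshot(name): name is "scene" or "top"; returns a dict with "img" (420x560x3 uint8, red, green, blue), "fx", "fy", "cx", "cy" (pixels), "k1" (the pictures are not rectified: a ray, as slopes to the right and down, at radius r is drawn at 1 + k1 r^2 times it, then the intrinsics apply), "rvec" (rotation vector, rad) and "tvec" (3), from world to camera coordinates, as OpenCV has them. Camera axes: x right, y down, z forward; pixel columns grow to the right and rows downward; lengths in m; the calibration is good to about 2 mm. A picture is of the moment at which its call begins. There is no depth.
- ctrl.hand_in(): hands the job in; it is judged then, once.
The state is a dict: "clock": time; "joint_pos": joint angles; "qvel": joint speeds; "joint_torque": joint torques, N m; "position": TCP position; "eef_rot": TCP orientation; "contact_force": force on the tool from outside, world axes, zero at the start; "moment": the same for the moment, N m; "grip_width": finger opening in m; "gripper_force": force on a finger pad.
Only numpy, scipy, OpenCV 4.12 (cv2) and the standard library are available. Lean on these libraries where they do the work, as an engineer would, in place of code of your own. Each camera call takes 0.05 s, during which the arm holds its last target. There are 200 camera calls.

## Task

The spatula was left lying loose in the clips meant for the trowel. Put the trowel, the flat brush and the spatula away in the clip rack: each handle centred in the pair of spring clips of its own size, pressed down until both clips have snapped over it and it is fully home, with its blade or bristles pointing to the far side of the rack. Set the tools down and press them in rather than dropping them, and leave the tub, the finds tray and the jar where they stand.

Things in the scene. Friction and masses are not known exactly. Their poses are not given: they have to be found in the camera images.
- trowel_mid (a point): Pointing trowel: thick handle, thin steel lozenge blade 100 mm long and 60 mm wide on a cranked neck. Loose. Point: the middle of its round wooden handle (diameter 24 mm, 154 mm long over its rounded ends), on the handle's axis. x runs along the handle to the head, z up as it lies. The blade lies level with the handle's underside; its tip is 197 mm from this point. Balances 10 to 25 mm headwards of it.
- trowel_head (a point): Above the middle of the trowel's blade, 146 mm from the handle's middle, on the handle's axis.
- brush_mid (a point): Flat brush: medium handle, steel ferrule and dark bristles 34 mm wide and 18 mm thick. Loose. Point: the middle of its round wooden handle (diameter 18 mm, 148 mm long over its rounded ends), on the handle's axis. x runs along the handle to the head, z up as it lies. The bristles end 137 mm from this point. Balances 10 to 25 mm headwards of it.
- brush_head (a point): The middle of the brush's ferrule and bristles, 103 mm from the handle's middle, on the handle's axis.
- spatula_mid (a point): Leaf spatula: slim handle, steel blade 75 mm long, 16 mm wide. Loose. Point: the middle of its round wooden handle (diameter 12 mm, 142 mm long over its rounded ends), on the handle's axis. x runs along the handle to the head, z up as it lies. Starts loose on the seat between the jaws of the widest clips, axis 20 mm above the board, head to the far side. The blade ends 163 mm from this point. Balances 10 to 25 mm headwards of it.
- spatula_head (a point): Above the middle of the spatula's blade, 125 mm from the handle's middle, on the handle's axis.
- clip_wide_home (a point): Widest pair of spring clips, for a 24 mm handle. Point: where the middle of the handle's axis lies when home, midway between front and rear clip, 26 mm above the rack's board; z up, x along the handle to the rack's far side, away from the robot. Jaws reach 15 mm above it, 22 mm to each side. A handle laid in the mouth rests on the lips, its axis 15 mm above it; 8 to 14 N down snaps it home.
- clip_mid_home (a point): Middle-sized pair of spring clips, for a 18 mm handle. Point: where the middle of the handle's axis lies when home, midway between front and rear clip, 26 mm above the rack's board; z up, x along the handle to the rack's far side, away from the robot. Jaws reach 14 mm above it, 19 mm to each side. A handle laid in the mouth rests on the lips, its axis 13 mm above it; 8 to 14 N down snaps it home.
- clip_narrow_home (a point): Narrowest pair of spring clips, for a 12 mm handle. Point: where the middle of the handle's axis lies when home, midway between front and rear clip, 26 mm above the rack's board; z up, x along the handle to the rack's far side, away from the robot. Jaws reach 13 mm above it, 16 mm to each side. A handle laid in the mouth rests on the lips, its axis 11 mm above it; 8 to 14 N down snaps it home.
- rack: Fixed plywood board, 130 (x) by 215 (y) by 18 mm; origin: centre of its underside; x to its far side. Carries three clip pairs side by side, 64 mm apart in y, order varying. A pair's clips are at x = -40 and +40 mm, each 12 mm long in x; the 68 mm between are free down to the board. A clip is two upright sprung steel jaws with inturned lips, open upwards, over a fixed seat.
- pad: Fixed chipboard sheet, 300 by 230 mm, 6 mm thick, on which the trowel, the brush and the finds tray lie side by side about 80 mm apart, in any order; origin at the centre of its underside. Rack and pad stand left and right of the middle, either way round.
- tub_mid (a point): Loose clear square tub with a white lid, 94 by 94 mm and 75 mm high, to be left alone; this point is its centre, half-way up.
- finds_tray_mid (a point): Loose low card tray with a potsherd, 80 by 56 mm, 16 mm high, on the pad beside the tools, to be left alone; this point is its centre, half-way up.
- jar_mid (a point): Loose jar with a white cap, 44 mm diameter, 60 mm high, on the robot's side, to be left alone; this point is its centre, half-way up.
There are look-alikes about, which are no part of the job. Leave any yellow look-alike of the part that bears brush_mid alone. What is shaped like the part that bears spatula_mid but orange is not meant.

How it is judged:
At the end, for the whole second after the job is handed in: Each tool rests in the clip pair of its own size (trowel widest, brush middle, spatula narrowest): handle middle within 20 mm along and 3 mm across and in height of the home point, handle within 0.08 rad of the clips' direction, head on the rack's far side, at rest (below 0.03 m/s) (z of trowel_mid in the frame of clip_wide_home between -0.004 and 0.003 m and y of trowel_mid in the frame of clip_wide_home between -0.003 and 0.003 m and x of trowel_mid in the frame of clip_wide_home between -0.02 and 0.02 m and x of trowel_head in the frame of clip_wide_home above 0.05 m and angle between the x axis of trowel_mid and the x axis of clip_wide_home, either way round below 0.08 rad and linear speed of each of trowel, brush, spatula below 0.03 m/s and z of brush_mid in the frame of clip_mid_home between -0.004 and 0.003 m and y of brush_mid in the frame of clip_mid_home between -0.003 and 0.003 m and x of brush_mid in the frame of clip_mid_home between -0.02 and 0.02 m and x of brush_head in the frame of clip_mid_home above 0.05 m and angle between the x axis of brush_mid and the x axis of clip_mid_home, either way round below 0.08 rad and z of spatula_mid in the frame of clip_narrow_home between -0.004 and 0.003 m and y of spatula_mid in the frame of clip_narrow_home between -0.003 and 0.003 m and x of spatula_mid in the frame of clip_narrow_home between -0.02 and 0.02 m and x of spatula_head in the frame of clip_narrow_home above 0.05 m and angle between the x axis of spatula_mid and the x axis of clip_narrow_home, either way round below 0.08 rad); the robot touches nothing.
It fails at once if the tub is moved by more than 20 mm (distance of tub_mid from where it was at the start of the episode above 0.02 m).
It fails at once if the finds tray is moved by more than 20 mm (distance of finds_tray_mid from where it was at the start of the episode above 0.02 m).
It fails at once if the jar is moved by more than 20 mm (distance of jar_mid from where it was at the start of the episode above 0.02 m).
It fails at once if a tool is dropped: falling faster than 0.7 m/s more than 75 mm above the table with no finger on it ((linear speed of trowel above 0.7 m/s and height (world z) of trowel_mid above 0.075 m and contact force between the fingers and trowel below 0.05 N) or (linear speed of brush above 0.7 m/s and height (world z) of brush_mid above 0.075 m and contact force between the fingers and brush below 0.05 N) or (linear speed of spatula above 0.7 m/s and height (world z) of spatula_mid above 0.075 m and contact force between the fingers and spatula below 0.05 N)).
It also fails if it takes over 72 s, if anything falls off the work surface, if the arm or the gripper's body presses on something with over 40 N, if the wrist force passes 120 N, or if a joint passes its speed limit or range.

## Working session

There is one attempt and no reset: what is moved stays moved. The work goes in short steps, Python scripts to look and compute and a tool call to move; the robot and the scene stay as the last step left them, time stands still between calls to the robot, and variables do not carry over. Pictures are saved under pics/ and viewed, at most 10 in all, crops included, and the job is handed in when it is done.

Besides the shell and the picture viewer there is one more tool, called after "Call:" by a JSON object that holds its "op" and its "data", one argument or row to a line. play_rows: Moves the arm, as the interface text tells. Its arguments: {"type":"object","properties":{"increments":{"type":"string"},"gripper":{"type":"number"},"squeeze":{"type":"number"}},"required":["increments"]}

```bash
mkdir -p pics
cat > h.py <<'E'
import numpy as np, cv2, pickle
from workcell import ctrl
def snap(n,f):
    s=ctrl.snapshot(n); pickle.dump(s,open(f'pics/{f}.pkl','wb')); cv2.imwrite(f'pics/{f}.png',s['img'][:,:,::-1]); return s
def ld(f): return pickle.load(open(f'pics/{f}.pkl','rb'))
def crop(f,u0,v0,w,h,k,out):
    s=ld(f)['img'][v0:v0+h,u0:u0+w,::-1]; cv2.imwrite(f'pics/{out}.png',cv2.resize(s,None,fx=k,fy=k,interpolation=cv2.INTER_CUBIC))
def ray(s,u,v):
    xd=np.array([(u-s['cx'])/s['fx'],(v-s['cy'])/s['fy']]); x=xd.copy()
    for _ in range(20): x=xd/(1+s['k1']*(x@x))
    R=cv2.Rodrigues(np.array(s['rvec'],float))[0]; t=np.array(s['tvec'],float).ravel()
    return -R.T@t, R.T@np.array([x[0],x[1],1.])
def at(s,u,v,z):
    o,d=ray(s,u,v); return o+d*(z-o[2])/d[2]
def proj(s,p):
    R=cv2.Rodrigues(np.array(s['rvec'],float))[0]; c=R@np.array(p)+np.array(s['tvec'],float).ravel()
    x=c[:2]/c[2]; x=x*(1+s['k1']*(x@x)); return np.array([x[0]*s['fx']+s['cx'],x[1]*s['fy']+s['cy']])
E
python3 - <<'E'
from h import *
a=snap('top','t0'); b=snap('scene','s0')
for s in(a,b): print(s['fx'],s['k1'],ray(s,280,210))
cv2.imwrite('pics/both.png',cv2.resize(np.vstack([a['img'],b['img']])[:,:,::-1],None,fx=.7,fy=.7))
cv2.imwrite('pics/t0b.png',cv2.resize(a['img'][:,:,::-1],(800,600),interpolation=cv2.INTER_CUBIC))
cv2.imwrite('pics/s0b.png',cv2.resize(b['img'][:,:,::-1],(800,600),interpolation=cv2.INTER_CUBIC))
print(ctrl.get_state())
E
```

```text
510.61802569936987 -0.10529442208890245 (array([ 0.38851813, -0.00690822,  1.49964161]), array([ 0.06632816,  0.00374798, -0.99785457]))
442.3875242687096 0.010911473954162677 (array([ 0.96986291, -0.41867029,  0.77356191]), array([-0.51937083,  0.4337925 , -0.73640638]))
{'clock': 0.1, 'joint_pos': array([-1.52236855e+00,  3.13385307e-01,  1.49832518e+00, -5.65210367e-05,
        1.33101622e+00, -2.23372001e-01]), 'qvel': array([-0.00087731, -0.00119904, -0.00231034,  0.00123313, -0.00154495,
       -0.00074138]), 'joint_torque': array([ 2.52590376e-03, -4.02810395e+01, -2.52644116e+01,  6.95744692e-02,
        3.42016085e-02, -5.16560533e-05]), 'position': array([ 0.14092394, -0.50552181,  0.2492363 ]), 'eef_rot': array([-3.14047462e+00, -1.97688878e-04,  2.71813119e-01]), 'contact_force': array([-0.36287048, -0.596987  ,  0.08770295]), 'moment': array([ 0.02107347,  0.05070553, -0.01331706]), 'gripper_force': 0.0, 'grip_width': 0.08812096042717302}
```

View pics/t0b.png

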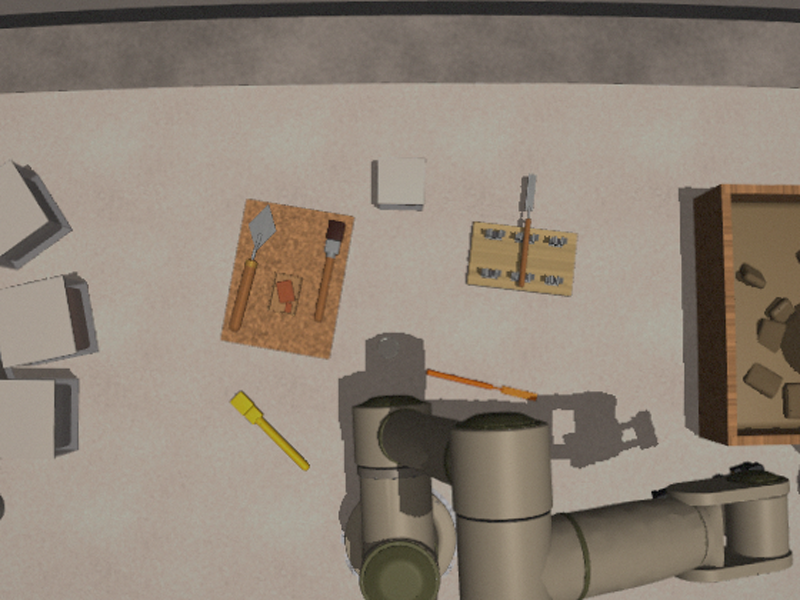

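View pics/s0b.png

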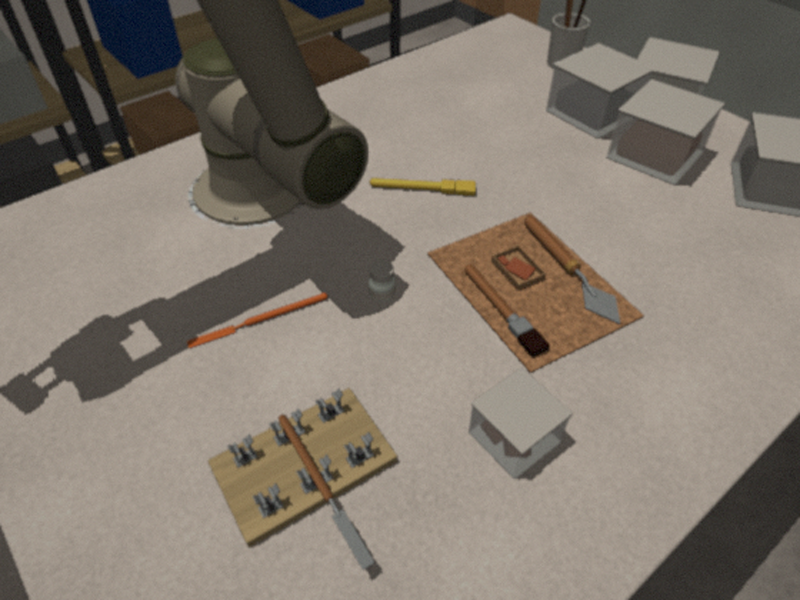

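The top view shows the trowel (240,300)/(262,225), brush (325,290)/(335,232) and tray (285,292) on the pad at left. The rack is at (523,258), with the red-brown spatula in its centre clips. Candidates: for the brush, the brown one at (325,290) on the pad rather than the yellow one at (270,430). For the spatula, the brown one in the rack rather than the orange one at (480,385). I'll enlarge the rack and the pad to confirm.

Run:
```python
from h import *
crop('t0',320,110,95,110,8,'r1'); a=cv2.imread('pics/r1.png')
crop('t0',145,130,110,130,6,'p1'); b=cv2.imread('pics/p1.png')
cv2.imwrite('pics/p1.png',cv2.resize(b,None,fx=.75,fy=.75)); 
cv2.imwrite('pics/r1.png',a[:600] if a.shape[0]>600 else a)
crop('t0',320,145,95,70,8,'r1')
crop('t0',145,130,110,125,4.8,'p1')
crop('s0',140,265,150,120,5,'rs')
```

```text
(no output)
```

View pics/r1.png

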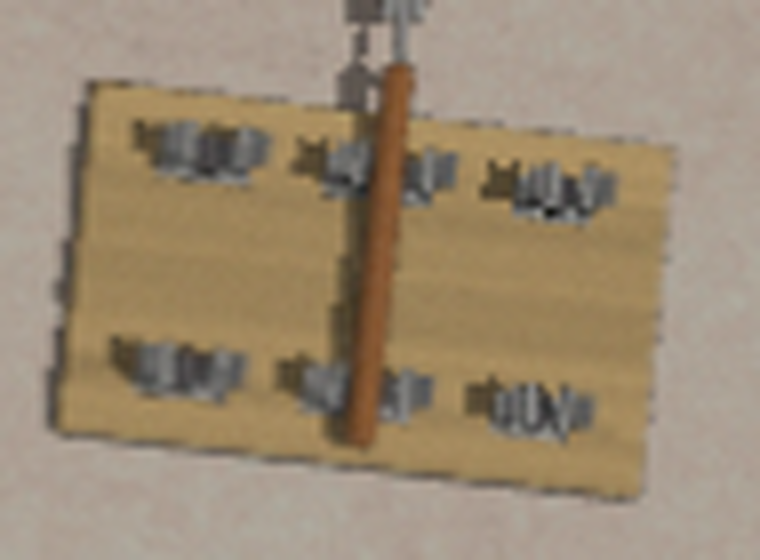

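View pics/p1.png

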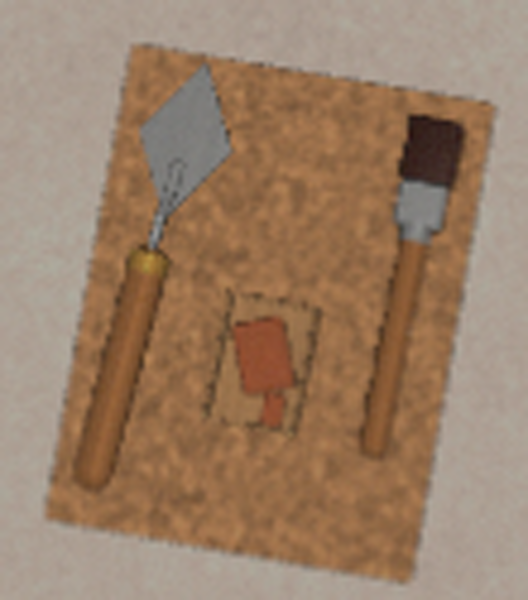

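View pics/rs.png

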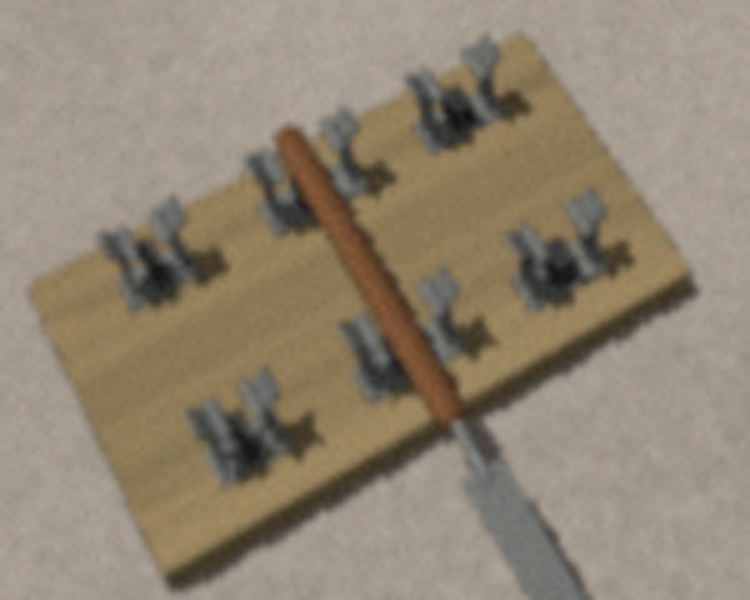

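The crops show the true brush and trowel on the pad and the spatula in the centre, widest pair. The left pair is wider overall (about 118 px) than the right (about 105 px), so left is middle-sized and right is narrowest. Next I'll compute the poses.

```bash
cat > m.py <<'E'
from h import *
s=ld('t0')
def q(U,V,k,u0,v0,z): return at(s,u0+(U+.5)/k-.5,v0+(V+.5)/k-.5,z)
r=lambda U,V,z:q(U,V,8,320,145,z); p=lambda U,V,z:q(U,V,4.8,145,130,z)
c=np.array([r(92,82,.018),r(675,148,.018),r(640,497,.018),r(58,432,.018)]) # far-left, far-right, near-right, near-left
fx=(c[0]+c[1]-c[2]-c[3])/2; ly=(c[0]+c[3]-c[1]-c[2])/2
print('rack size',np.linalg.norm(fx),np.linalg.norm(ly))
yaw=np.arctan2(fx[1],fx[0]); yaw2=np.arctan2(-ly[0],ly[1]); print('yaw',yaw,yaw2)
yw=(130*yaw+215*yaw2)/345
ex=np.array([np.cos(yw),np.sin(yw),0]);ey=np.array([-np.sin(yw),np.cos(yw),0]);c0=c.mean(0)
for n,o in(('mid',.064),('wide',0),('narrow',-.064)):print(n,(c0+ey*o)[:2])
# clip centres from top view (jaw tops)
def tool(n,b,h,tip,z,tz,L,T):
    B=p(*b,z) if n!='spat' else r(*b,z); H=p(*h,z) if n!='spat' else r(*h,z)
    d=H-B; print(n,'butt',B,'head',H,'len',np.linalg.norm(d),'yaw',np.arctan2(d[1],d[0]),'mid',B+d/np.linalg.norm(d)*L/2)
    if tip: t=p(*tip,tz); d=t-B; print('  tip dist from butt',np.linalg.norm(d[:2]),'exp',L/2+T,'yaw',np.arctan2(d[1],d[0]))
tool('trowel',(92,488),(150,250),(207,65),.018,.008,.154,.197)
tool('brush',(373,457),(415,240),(438,117),.015,.015,.148,.137)
tool('spat',(358,445),(400,65),None,.038,0,.142,.163)
print('tub',at(s,398*.7,184*.7,.075),'jar',at(s,388*.7,347*.7,.06), 'tray',p(265,362,.016))
E
python3 m.py
```

```text
rack size 0.12941478048964963 0.2149856918898222
yaw -0.11443397737116927 -0.11507378310944953
mid [ 0.57910431 -0.18795391]
wide [ 0.57177115 -0.2515324 ]
narrow [ 0.564438   -0.31511089]
trowel butt [0.42627446 0.33870106 0.018     ] head [0.57179521 0.30419236 0.018     ] len 0.1495564685010831 yaw -0.23283842997903037 mid [0.50119665 0.32093406 0.018     ]
  tip dist from butt 0.27017843473177616 exp 0.274 yaw -0.24937069470039974
brush butt [0.44468788 0.16706253 0.015     ] head [0.57715176 0.14171296 0.015     ] len 0.13486764147732133 yaw -0.1890835833848055 mid [0.51736897 0.15315357 0.015     ]
  tip dist from butt 0.21195177833779233 exp 0.21100000000000002 yaw -0.18624246998444624
spat butt [ 0.51289671 -0.24401879  0.038     ] head [ 0.65092534 -0.26157568  0.038     ] len 0.13914073756700468 yaw -0.126518057955292 mid [ 0.58332923 -0.25297763  0.038     ]
tub [0.71361812 0.00140844 0.075     ] jar [0.3914624  0.02254157 0.06      ] tray [0.50282649 0.23318619 0.016     ]
```

Call:
{"op": "play_rows", "data": {
  "increments": "0 0 0 0 0 0.098; 0 0 0 0 0 0.098; 0 0 0 0 0 0.098; 0 0 0 0 0 0.098; 0.0319 -0.0234 0 0 0 0;0.0319 -0.0234 0 0 0 0;0.0319 -0.0234 0 0 0 0;0.0319 -0.0234 0 0 0 0;0.0319 -0.0234 0 0 0 0;0.0319 -0.0234 0 0 0 0",
  "gripper": 0.5,
  "squeeze": 25
}}

```text
clock: 0.93
position: [0.3492, -0.3879, 0.2496]
eef_rot: [-3.141, 0.0, -0.12]
contact_force: [0.1, -0.1, 0.2]
grip_width: 0.0445
gripper_force: 0.0
```

Call:
{"op": "play_rows", "data": {
  "increments": "0.0319 -0.0234 0 0 0 0;0.0319 -0.0234 0.01 0 0 0;0.0319 -0.0234 0.01 0 0 0;0.0319 -0.0234 0.01 0 0 0;0.0319 -0.0234 0.01 0 0 0;0.0319 -0.0234 0.01 0 0 0;0.0319 -0.0234 0.01 0 0 0; 0 0 0.03 0 0 0;0 0 0.02 0 0 0; 0 0 0 0 0 0"
}}

```text
clock: 1.77
position: [0.5877, -0.2518, 0.1347]
eef_rot: [-3.138, 0.008, -0.119]
contact_force: [-0.3, -0.4, -0.2]
grip_width: 0.0441
gripper_force: 0.0
```

```bash
cat >> h.py <<'E'
def go(x,y,z,yaw):
    "delta in tool axes after first turning to yaw"
    st=ctrl.get_state(); p=np.array(st['position']); a=st['eef_rot'][2]
    d=np.array([x,y,z])-p; dy=(a-yaw+np.pi)%(2*np.pi)-np.pi
    print('clock',round(st['clock'],2),'pos',p.round(4),'rpy',np.round(st['eef_rot'],4),'F',st['contact_force'].round(1),'grip',round(st['grip_width'],4),round(st['gripper_force'],1))
    for n,b in(('now',a),('after',yaw)): print(n,'dx %.4f dy %.4f dz %.4f rz %.4f'%(d[0]*np.cos(b)+d[1]*np.sin(b),d[0]*np.sin(b)-d[1]*np.cos(b),-d[2],dy))
E
python3 -c "
from h import *
go(.589,-.2537,.041,-.12)"
```

```text
clock 1.77 pos [ 0.5877 -0.2518  0.1347] rpy [-3.1377  0.0078 -0.1192] F [-0.3 -0.4 -0.2] grip 0.0441 0.0
now dx 0.0015 dy 0.0017 dz 0.0937 rz 0.0008
after dx 0.0015 dy 0.0017 dz 0.0937 rz 0.0008
```

Call:
{"op": "play_rows", "data": {
  "increments": "0 0 0.03 0 0 0;0 0 0.03 0 0 0;0 0 0.02 0 0 0;0 0 0.01 0 0 0;0 0 0.008 0 0 0;0 0 0 0 0 0;0 0 0 0 0 0"
}}

```text
clock: 2.35
position: [0.5896, -0.2539, 0.0431]
eef_rot: [3.141, -0.002, -0.12]
contact_force: [-0.5, -0.1, -0.1]
grip_width: 0.0446
gripper_force: 0.0
```

Call:
{"op": "play_rows", "data": {
  "increments": "0 0 0 0 0 0;0 0 0 0 0 0;0 0 0 0 0 0;0 0 0 0 0 0;0 0 0 0 0 0;0 0 0 0 0 0",
  "gripper": 0
}}

```text
clock: 2.85
position: [0.5892, -0.2535, 0.042]
eef_rot: [3.141, -0.0, -0.12]
contact_force: [0.0, 0.4, 1.6]
grip_width: 0.0111
gripper_force: 25.0
```

```bash
python3 -c "
from h import *
go(.589,-.2537,.041,-.12)"
```

```text
clock 2.85 pos [ 0.5892 -0.2535  0.042 ] rpy [ 3.1414e+00 -4.0000e-04 -1.2020e-01] F [0.  0.4 1.6] grip 0.0111 25.0
now dx -0.0002 dy 0.0002 dz 0.0010 rz -0.0002
after dx -0.0002 dy 0.0002 dz 0.0010 rz -0.0002
```

Call:
{"op": "play_rows", "data": {
  "increments": "0 0 -0.015 0 0 0.0;0 0 -0.025 0 0 0;0 0 -0.015 0 0 -0.005;-0.002 0.011 0 0 0 0;-0.0035 0.021 0 0 0 0;-0.0035 0.021 0 0 0 0;-0.0025 0.011 0 0 0 0;0 0 0 0 0 0;0 0 0 0 0 0"
}}

```text
clock: 3.6
position: [0.5699, -0.3158, 0.0959]
eef_rot: [-3.141, 0.001, -0.116]
contact_force: [-0.0, 0.5, -0.6]
grip_width: 0.0108
gripper_force: 25.0
```

```bash
python3 -c "
from h import *
go(.5704,-.3158,.059,-.115)
a=snap('top','t1');b=snap('scene','s1')
crop('t1',320,110,110,110,5.4,'a');crop('s1',110,235,150,110,4,'b')
A=cv2.imread('pics/a.png');B=cv2.imread('pics/b.png');A=cv2.resize(A,(440,440))[:, :]
B=cv2.resize(B,(360,264));C=np.zeros((440,800,3),np.uint8);C[:,:440]=A;C[:264,440:]=B;cv2.imwrite('pics/c1.png',C)"
```

```text
clock 3.6 pos [ 0.5699 -0.3158  0.0959] rpy [-3.1407e+00  1.0000e-03 -1.1640e-01] F [-0.   0.5 -0.6] grip 0.0108 25.0
now dx 0.0005 dy -0.0001 dz 0.0369 rz -0.0014
after dx 0.0005 dy -0.0001 dz 0.0369 rz -0.0014
```

View pics/c1.png

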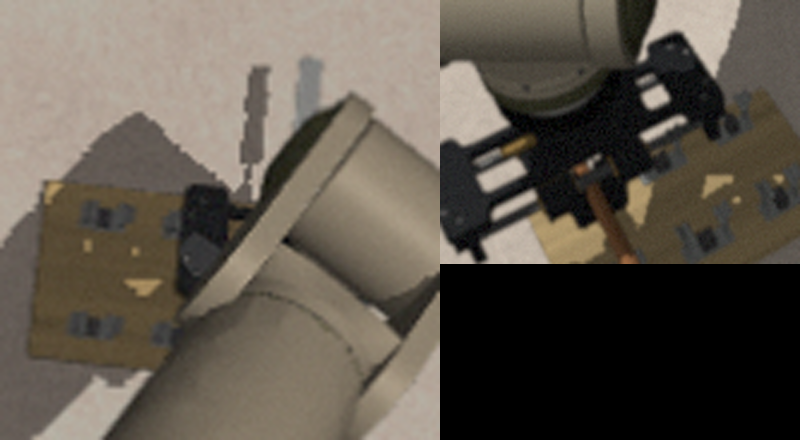

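Call:
{"op": "play_rows", "data": {
  "increments": "0.0005 0 0.015 0 0 0;0 0 0.012 0 0 0;0 0 0.006 0 0 0;0 0 0.003 0 0 0;0 0 0 0 0 0;0 0 0 0 0 0",
  "squeeze": 50
}}

```text
clock: 4.2
position: [0.571, -0.3156, 0.0607]
eef_rot: [-3.141, 0.0, -0.115]
contact_force: [-0.3, -0.4, -1.0]
grip_width: 0.0104
gripper_force: 50.0
```

Call:
{"op": "play_rows", "data": {
  "increments": "0 0 0.003 0 0 0;0 0 0.003 0 0 0;0 0 0.003 0 0 0;0 0 0.003 0 0 0;0 0 0 0 0 0;0 0 0 0 0 0"
}}

```text
clock: 4.7
position: [0.5707, -0.3161, 0.0483]
eef_rot: [3.141, 0.0, -0.115]
contact_force: [1.6, -5.5, -3.8]
grip_width: 0.0103
gripper_force: 50.0
```

Call:
{"op": "play_rows", "data": {
  "increments": "0 0 0.002 0 0 0;0 0 0.001 0 0 0;0 0 0 0 0 0;0 0 0 0 0 0"
}}

```text
clock: 5.03
position: [0.5709, -0.3161, 0.0477]
eef_rot: [3.141, -0.0, -0.115]
contact_force: [-6.5, 0.3, 13.8]
grip_width: 0.0104
gripper_force: 50.0
```

Call:
{"op": "play_rows", "data": {
  "increments": "0 0 0 0 0 0;0 0 0 0 0 0;0 0 0 0 0 0;0 0 0 0 0 0",
  "gripper": 0.4
}}

```text
clock: 5.37
position: [0.5707, -0.3154, 0.0453]
eef_rot: [-3.141, 0.001, -0.115]
contact_force: [0.4, 0.8, -0.3]
grip_width: 0.0342
gripper_force: 0.0
```

Call:
{"op": "play_rows", "data": {
  "increments": "0 0 -0.02 0 0 0;0 0 -0.02 0 0 0;0 0 0 0 0 0;0 0 0 0 0 0",
  "gripper": 0
}}

```text
clock: 5.7
position: [0.5711, -0.3158, 0.0861]
eef_rot: [3.141, -0.001, -0.115]
contact_force: [-0.3, -0.2, -0.4]
grip_width: 0.0109
gripper_force: 0.0
```

Call:
{"op": "play_rows", "data": {
  "increments": "0.014 0 0.01 0 0 0;0 0 0.01 0 0 0;0 0 0.003 0 0 0;0 0 0.003 0 0 0;0 0 0.002 0 0 0;0 0 0 0 0 0;0 0 0 0 0 0"
}}

```text
clock: 6.28
position: [0.5846, -0.3185, 0.0606]
eef_rot: [3.139, -0.002, -0.115]
contact_force: [-8.0, 0.9, 25.5]
grip_width: 0.0004
gripper_force: 12.8
```

Call:
{"op": "play_rows", "data": {
  "increments": "0 0 -0.01 0 0 0;-0.02 0 0 0 0 0;-0.02 0 0 0 0 0;0 0 0.005 0 0 0;0 0 0.003 0 0 0;0 0 0.002 0 0 0;0 0 0 0 0 0;0 0 0 0 0 0"
}}

```text
clock: 6.95
position: [0.5437, -0.3139, 0.0605]
eef_rot: [3.14, 0.003, -0.115]
contact_force: [-21.2, 2.3, 33.4]
grip_width: 0.0005
gripper_force: 16.6
```

Call:
{"op": "play_rows", "data": {
  "increments": "0 0 -0.03 0 0 0;0 0 -0.035 0 0 0;-0.0058 -0.0384 -0.01 0 0 0;-0.0058 -0.0384 -0.01 0 0 0;-0.0058 -0.0384 -0.005 0 0 0;-0.0058 -0.0384 0 0 0 0;-0.0058 -0.0384 0 0 0 0;-0.0058 -0.0384 0 0 0 0;-0.0058 -0.0384 0 0 0 0;-0.0058 -0.0384 0 0 0 0",
  "gripper": 0.45,
  "squeeze": 30
}}

```text
clock: 7.78
position: [0.5338, -0.0003, 0.1468]
eef_rot: [-3.141, 0.001, -0.115]
contact_force: [0.6, -0.5, 0.3]
grip_width: 0.0397
gripper_force: 0.0
```

Call:
{"op": "play_rows", "data": {
  "increments": "-0.0058 -0.0384 0 0 0 0;-0.0058 -0.0384 0 0 0 0;-0.0058 -0.0384 0 0 0 0;-0.0058 -0.0384 0.0 0 0 0;0 0 0.03 0 0 0.072;0 0 0.02 0 0 0;0 0 0 0 0 0;0 0 0 0 0 0"
}}

```text
clock: 8.45
position: [0.5285, 0.153, 0.0968]
eef_rot: [3.141, 0.003, -0.187]
contact_force: [-0.2, 0.8, -0.1]
grip_width: 0.0396
gripper_force: 0.0
```

```bash
python3 -c "
from h import *
go(.527,.1513,.020,-.187)"
```

```text
clock 8.45 pos [0.5285 0.153  0.0968] rpy [ 3.141e+00  2.600e-03 -1.868e-01] F [-0.2  0.8 -0.1] grip 0.0396 0.0
now dx -0.0011 dy 0.0019 dz 0.0768 rz 0.0002
after dx -0.0011 dy 0.0019 dz 0.0768 rz 0.0002
```

Call:
{"op": "play_rows", "data": {
  "increments": "-0.001 0.0015 0.025 0 0 0;0 0 0.025 0 0 0;0 0 0.015 0 0 0;0 0 0.008 0 0 0;0 0 0.0035 0 0 0;0 0 0 0 0 0;0 0 0 0 0 0"
}}

```text
clock: 9.03
position: [0.5284, 0.1516, 0.0224]
eef_rot: [-3.141, -0.002, -0.187]
contact_force: [-0.1, -1.1, 0.5]
grip_width: 0.0394
gripper_force: 0.0
```

Call:
{"op": "play_rows", "data": {
  "increments": "0 0 0 0 0 0;0 0 0 0 0 0;0 0 0 0 0 0;0 0 0 0 0 0;0 0 0 0 0 0;0 0 0 0 0 0",
  "gripper": 0
}}

```text
clock: 9.53
position: [0.5278, 0.1517, 0.0217]
eef_rot: [-3.141, -0.001, -0.187]
contact_force: [-0.5, 0.7, 5.1]
grip_width: 0.0172
gripper_force: 30.0
```

Call:
{"op": "play_rows", "data": {
  "increments": "0 0 -0.02 0 0 0;0 0 -0.035 0 0 0;0 0 -0.04 0 0 0;0.005 0.0166 -0.035 0 0 -0.072;0.01 0.0332 0 0 0 0;0.01 0.0332 0 0 0 0;0.01 0.0332 0 0 0 0;0.01 0.0332 0 0 0 0;0.01 0.0332 0 0 0 0;0.01 0.0332 0 0 0 0"
}}

```text
clock: 10.37
position: [0.566, -0.072, 0.1511]
eef_rot: [-3.141, 0.0, -0.115]
contact_force: [0.5, 0.1, -0.8]
grip_width: 0.017
gripper_force: 30.0
```

Call:
{"op": "play_rows", "data": {
  "increments": "0.01 0.0332 0 0 0 0;0.01 0.0332 0 0 0 0;0.01 0.0332 0 0 0 0;0.005 0.0166 0.0 0 0 0;0 0 0.02 0 0 0;0 0 0.02 0 0 0;0 0 0 0 0 0;0 0 0 0 0 0"
}}

```text
clock: 11.03
position: [0.5871, -0.1895, 0.1106]
eef_rot: [-3.141, 0.002, -0.115]
contact_force: [0.7, 0.1, -0.7]
grip_width: 0.0173
gripper_force: 30.0
```

```bash
python3 -c "
from h import *
go(.5895,-.1892,.0645,-.115)
a=snap('top','t2')
crop('t2',280,90,150,115,5.3,'a2')"
```

```text
clock 11.03 pos [ 0.5871 -0.1895  0.1106] rpy [-3.1407e+00  2.1000e-03 -1.1510e-01] F [ 0.7  0.1 -0.7] grip 0.0173 30.0
now dx 0.0023 dy -0.0006 dz 0.0461 rz -0.0001
after dx 0.0023 dy -0.0006 dz 0.0461 rz -0.0001
```

View pics/a2.png

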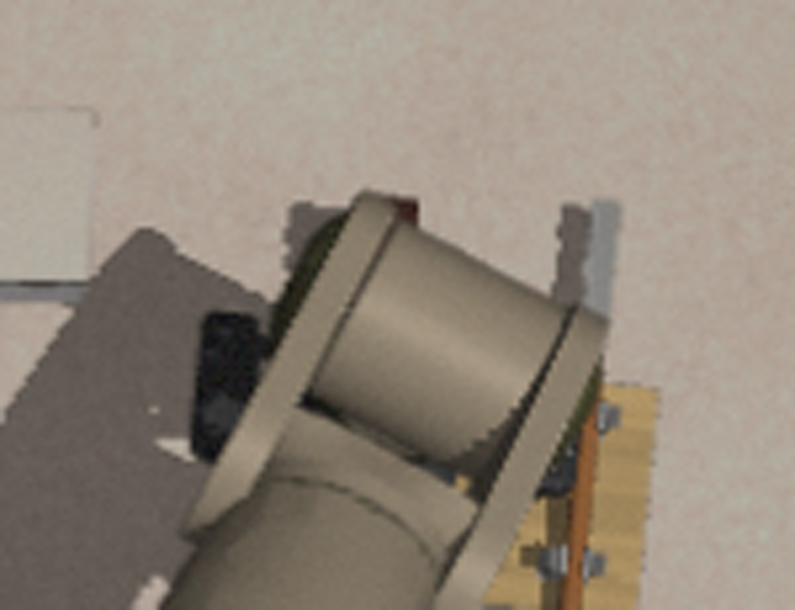

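The spatula at (580,520) sits centred in the narrow pair. The brush bristles show at (405,210), held and pointing to the far side. Lowering the brush now.

Call:
{"op": "play_rows", "data": {
  "increments": "0.002 -0.0005 0.015 0 0 0;0 0 0.014 0 0 0;0 0 0.01 0 0 0;0 0 0.004 0 0 0;0 0 0 0 0 0;0 0 0 0 0 0",
  "squeeze": 55
}}

```text
clock: 11.58
position: [0.5899, -0.1896, 0.0691]
eef_rot: [3.141, -0.001, -0.115]
contact_force: [0.1, 0.2, -0.2]
grip_width: 0.0165
gripper_force: 55.0
```

Call:
{"op": "play_rows", "data": {
  "increments": "0 0 0.003 0 0 0;0 0 0.003 0 0 0;0 0 0.003 0 0 0;0 0 0.003 0 0 0;0 0 0.003 0 0 0;0 0 0 0 0 0;0 0 0 0 0 0"
}}

```text
clock: 12.17
position: [0.5898, -0.1898, 0.0533]
eef_rot: [3.141, -0.001, -0.115]
contact_force: [3.3, -1.9, -1.5]
grip_width: 0.0166
gripper_force: 55.0
```

Call:
{"op": "play_rows", "data": {
  "increments": "0 0 0.003 0 0 0;0 0 0.002 0 0 0;0 0 0.001 0 0 0;0 0 0 0 0 0;0 0 0 0 0 0"
}}

```text
clock: 12.58
position: [0.5899, -0.1899, 0.0503]
eef_rot: [3.14, -0.001, -0.115]
contact_force: [-9.1, 1.7, 24.7]
grip_width: 0.0163
gripper_force: 55.0
```

Call:
{"op": "play_rows", "data": {
  "increments": "0 0 0 0 0 0;0 0 0 0 0 0;0 0 0 0 0 0;0 0 0 0 0 0",
  "gripper": 0.45
}}

```text
clock: 12.92
position: [0.5893, -0.1893, 0.0468]
eef_rot: [-3.141, 0.001, -0.115]
contact_force: [-0.1, -0.3, -1.0]
grip_width: 0.0394
gripper_force: 0.0
```

Call:
{"op": "play_rows", "data": {
  "increments": "0 0 -0.02 0 0 0;0 0 -0.02 0 0 0;0 0 -0.01 0 0 0;0 0 0 0 0 0;0 0 0 0 0 0;0 0 0 0 0 0;0 0 0 0 0 0",
  "gripper": 0
}}

```text
clock: 13.5
position: [0.5891, -0.1893, 0.0959]
eef_rot: [-3.141, 0.002, -0.115]
contact_force: [-0.2, 0.3, -0.1]
grip_width: 0.0002
gripper_force: 0.0
```

Call:
{"op": "play_rows", "data": {
  "increments": "0.01 0 0.02 0 0 0;0 0 0.008 0 0 0;0 0 0.003 0 0 0;0 0 0.002 0 0 0;0 0 0.0015 0 0 0;0 0 0 0 0 0;0 0 0 0 0 0"
}}

```text
clock: 14.08
position: [0.5988, -0.1909, 0.064]
eef_rot: [3.141, 0.001, -0.115]
contact_force: [-7.0, 1.0, 11.4]
grip_width: 0.0001
gripper_force: 5.7
```

Call:
{"op": "play_rows", "data": {
  "increments": "0 0 -0.01 0 0 0;-0.02 0 0 0 0 0;-0.02 0 0 0 0 0;0 0 0.005 0 0 0;0 0 0.003 0 0 0;0 0 0.002 0 0 0;0 0 0 0 0 0;0 0 0 0 0 0"
}}

```text
clock: 14.75
position: [0.56, -0.1864, 0.064]
eef_rot: [3.141, 0.001, -0.115]
contact_force: [-9.0, 0.5, 14.3]
grip_width: 0.0006
gripper_force: 7.4
```

Call:
{"op": "play_rows", "data": {
  "increments": "0 0 -0.03 0 0 0;0 0 -0.035 0 0 0;-0.0079 -0.0381 -0.01 0 0 0;-0.0079 -0.0381 -0.01 0 0 0;-0.0079 -0.0381 -0.005 0 0 0;-0.0079 -0.0381 0 0 0 0;-0.0079 -0.0381 0 0 0 0;-0.0079 -0.0381 0 0 0 0;-0.0079 -0.0381 0 0 0 0;-0.0079 -0.0381 0 0 0 0",
  "gripper": 0.55,
  "squeeze": 40
}}

```text
clock: 15.58
position: [0.5322, 0.1261, 0.1528]
eef_rot: [-3.141, -0.001, -0.115]
contact_force: [0.5, 0.1, -0.5]
grip_width: 0.0486
gripper_force: 0.0
```

Call:
{"op": "play_rows", "data": {
  "increments": "-0.0079 -0.0381 0 0 0 0;-0.0079 -0.0381 0 0 0 0;-0.0079 -0.0381 0 0 0 0;-0.0079 -0.0381 0 0 0 0;-0.0079 -0.0381 0.0 0 0 0;0 0 0.03 0 0 0.0615;0 0 0.02 0 0 0.0615;0 0 0 0 0 0;0 0 0 0 0 0"
}}

```text
clock: 16.33
position: [0.5148, 0.3179, 0.1023]
eef_rot: [3.141, 0.001, -0.236]
contact_force: [0.4, -0.7, 0.1]
grip_width: 0.0483
gripper_force: 0.0
```

```bash
python3 -c "
from h import *
go(.5148,.3176,.0215,-.238)"
```

```text
clock 16.33 pos [0.5148 0.3179 0.1023] rpy [ 3.1408e+00  1.2000e-03 -2.3630e-01] F [ 0.4 -0.7  0.1] grip 0.0483 0.0
now dx 0.0001 dy 0.0003 dz 0.0808 rz 0.0017
after dx 0.0001 dy 0.0003 dz 0.0808 rz 0.0017
```

Call:
{"op": "play_rows", "data": {
  "increments": "0 0 0.025 0 0 0.0;0 0 0.025 0 0 0;0 0 0.018 0 0 0;0 0 0.009 0 0 0;0 0 0.003 0 0 0;0 0 0 0 0 0;0 0 0 0 0 0"
}}

```text
clock: 16.92
position: [0.5156, 0.318, 0.0243]
eef_rot: [-3.14, -0.002, -0.238]
contact_force: [0.3, -0.1, 1.3]
grip_width: 0.0488
gripper_force: 0.0
```

Call:
{"op": "play_rows", "data": {
  "increments": "0 0 0 0 0 0;0 0 0 0 0 0;0 0 0 0 0 0;0 0 0 0 0 0;0 0 0 0 0 0;0 0 0 0 0 0",
  "gripper": 0
}}

```text
clock: 17.42
position: [0.5148, 0.3178, 0.0232]
eef_rot: [-3.141, -0.0, -0.238]
contact_force: [-1.6, -2.3, 4.5]
grip_width: 0.0228
gripper_force: 40.0
```

Call:
{"op": "play_rows", "data": {
  "increments": "0 0 -0.02 0 0 0;0 0 -0.035 0 0 0;0 0 -0.04 0 0 -0.0615;0 0 -0.035 0 0 -0.0615;0.00425 0.0175 -0.01 0 0 0;0.0085 0.035 0 0 0 0;0.0085 0.035 0 0 0 0;0.0085 0.035 0 0 0 0;0.0085 0.035 0 0 0 0;0.0085 0.035 0 0 0 0"
}}

```text
clock: 18.25
position: [0.5387, 0.1196, 0.1625]
eef_rot: [3.142, 0.0, -0.115]
contact_force: [0.8, -0.4, -0.5]
grip_width: 0.0225
gripper_force: 39.9
```

Call:
{"op": "play_rows", "data": {
  "increments": "0.0085 0.035 0 0 0 0;0.0085 0.035 0 0 0 0;0.0085 0.035 0 0 0 0;0.0085 0.035 0 0 0 0;0.0085 0.035 0 0 0 0;0.0085 0.035 0 0 0 0;0.0085 0.035 0 0 0 0;0.0085 0.035 0 0 0 0;0.0085 0.035 0 0 0 0;0.0085 0.035 0 0 0 0"
}}

```text
clock: 19.08
position: [0.583, -0.238, 0.1624]
eef_rot: [-3.141, 0.001, -0.115]
contact_force: [-0.2, -0.1, -1.3]
grip_width: 0.0227
gripper_force: 39.9
```

Call:
{"op": "play_rows", "data": {
  "increments": "0.00425 0.0165 0 0 0 0;0 0 0.02 0 0 0;0 0 0.025 0 0 0;0 0 0 0 0 0;0 0 0 0 0 0"
}}

```text
clock: 19.5
position: [0.585, -0.2528, 0.1169]
eef_rot: [-3.14, 0.003, -0.115]
contact_force: [0.4, -0.4, -0.9]
grip_width: 0.0232
gripper_force: 39.9
```

```bash
python3 -c "
from h import *
go(.5857,-.2531,.0642,-.115)
a=snap('top','t3')
crop('t3',310,80,120,110,5.4,'a3')"
```

```text
clock 19.5 pos [ 0.585  -0.2528  0.1169] rpy [-3.1403e+00  2.5000e-03 -1.1510e-01] F [ 0.4 -0.4 -0.9] grip 0.0232 39.9
now dx 0.0007 dy 0.0002 dz 0.0527 rz -0.0001
after dx 0.0007 dy 0.0002 dz 0.0527 rz -0.0001
```

View pics/a3.png

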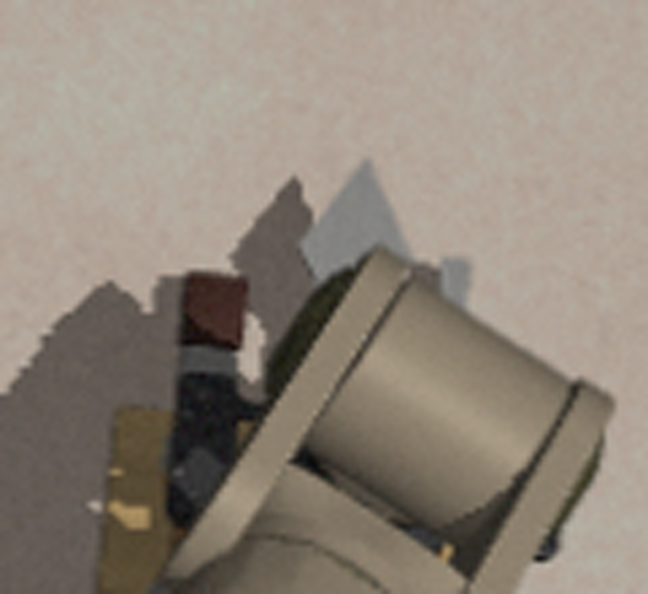

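The trowel is held with its blade at (360,215) pointing to the far side, clear of the brush (215,310) and the spatula (455,285). Pressing it in now.

Call:
{"op": "play_rows", "data": {
  "increments": "0.0005 0 0.018 0 0 0;0 0 0.016 0 0 0;0 0 0.01 0 0 0;0 0 0.004 0 0 0;0 0 0 0 0 0;0 0 0 0 0 0",
  "squeeze": 58
}}

```text
clock: 20.05
position: [0.5865, -0.2535, 0.0709]
eef_rot: [3.141, -0.001, -0.115]
contact_force: [-0.3, -1.6, -1.2]
grip_width: 0.0226
gripper_force: 57.9
```

Call:
{"op": "play_rows", "data": {
  "increments": "0 0 0.003 0 0 0;0 0 0.003 0 0 0;0 0 0.003 0 0 0;0 0 0.003 0 0 0;0 0 0.003 0 0 0;0 0 0.002 0 0 0;0 0 0 0 0 0;0 0 0 0 0 0"
}}

```text
clock: 20.72
position: [0.5862, -0.2536, 0.0527]
eef_rot: [3.141, -0.001, -0.115]
contact_force: [1.7, -3.8, -1.3]
grip_width: 0.0227
gripper_force: 57.9
```

Call:
{"op": "play_rows", "data": {
  "increments": "0 0 0.003 0 0 0;0 0 0.002 0 0 0;0 0 0.002 0 0 0;0 0 0 0 0 0;0 0 0 0 0 0"
}}

```text
clock: 21.13
position: [0.5862, -0.2537, 0.0488]
eef_rot: [3.14, -0.001, -0.115]
contact_force: [-9.9, 2.2, 25.4]
grip_width: 0.0228
gripper_force: 57.9
```

Call:
{"op": "play_rows", "data": {
  "increments": "0 0 0 0 0 0;0 0 0 0 0 0;0 0 0 0 0 0;0 0 0 0 0 0",
  "gripper": 0.47
}}

```text
clock: 21.47
position: [0.5857, -0.2528, 0.0451]
eef_rot: [-3.141, 0.001, -0.115]
contact_force: [0.5, -0.6, -0.0]
grip_width: 0.0415
gripper_force: 0.0
```

Call:
{"op": "play_rows", "data": {
  "increments": "0 0 -0.02 0 0 0;0 0 -0.02 0 0 0;0 0 -0.01 0 0 0;0 0 0 0 0 0;0 0 0 0 0 0;0 0 0 0 0 0;0 0 0 0 0 0",
  "gripper": 0
}}

```text
clock: 22.05
position: [0.5855, -0.2529, 0.0943]
eef_rot: [-3.141, 0.002, -0.115]
contact_force: [-0.1, -0.6, -0.1]
grip_width: 0.0004
gripper_force: 0.0
```

Call:
{"op": "play_rows", "data": {
  "increments": "0.006 0 0.018 0 0 0;0 0 0.006 0 0 0;0 0 0.003 0 0 0;0 0 0.002 0 0 0;0 0 0.0015 0 0 0;0 0 0 0 0 0;0 0 0 0 0 0"
}}

```text
clock: 22.63
position: [0.5914, -0.2542, 0.067]
eef_rot: [3.141, 0.001, -0.115]
contact_force: [-8.3, 0.6, 14.6]
grip_width: 0.0004
gripper_force: 7.2
```

Call:
{"op": "play_rows", "data": {
  "increments": "0 0 -0.01 0 0 0;-0.02 0 0 0 0 0;-0.02 0 0 0 0 0;0 0 0.005 0 0 0;0 0 0.003 0 0 0;0 0 0.002 0 0 0;0 0 0 0 0 0;0 0 0 0 0 0"
}}

```text
clock: 23.3
position: [0.5523, -0.2499, 0.0669]
eef_rot: [3.14, 0.001, -0.115]
contact_force: [-13.2, 1.3, 18.6]
grip_width: 0.0006
gripper_force: 9.3
```

Call:
{"op": "play_rows", "data": {
  "increments": "0 0 -0.04 0 0 0;0 0 -0.04 0 0 0;-0.03 0.02 -0.03 0 0 0;-0.035 0.02 0 0 0 0;-0.035 0.02 0 0 0 0;-0.035 0.02 0 0 0 0;-0.035 0.02 0 0 0 0;-0.03 0.02 0 0 0 0;-0.0 0.03 0 0 0 0;0 0 0 0 0 0"
}}

```text
clock: 24.13
position: [0.3387, -0.3777, 0.1723]
eef_rot: [3.139, -0.001, -0.119]
contact_force: [1.3, -0.6, -1.2]
grip_width: 0.0004
gripper_force: 0.0
```

```bash
python3 -c "
from h import *
snap('top','t4');b=snap('scene','s4')
crop('t4',310,95,100,120,5,'a');crop('s4',120,255,170,160,3.1,'b')
A=cv2.imread('pics/a.png');B=cv2.imread('pics/b.png')
A=cv2.resize(A,(375,450));B=cv2.resize(B,(425,400));C=np.zeros((450,800,3),np.uint8);C[:,:375]=A;C[:400,375:]=B;cv2.imwrite('pics/c4.png',C)"
```

```text
(no output)
```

View pics/c4.png

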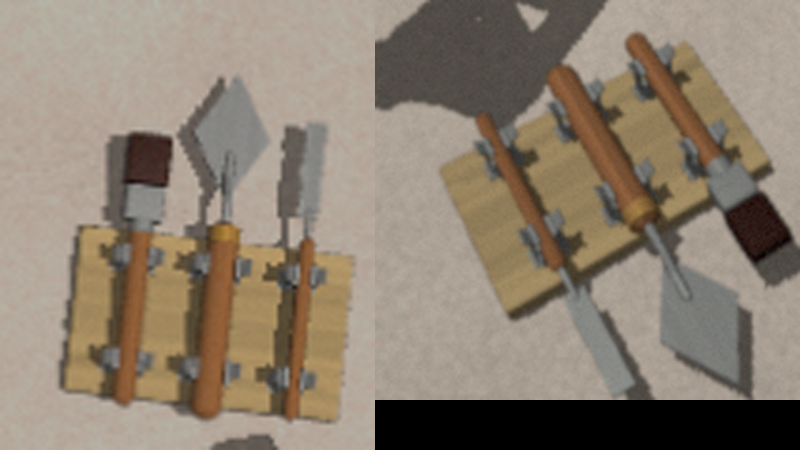

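```bash
python3 -c "
from h import *
s=ld('t4');ex=np.array([.9934,-.1146]);ey=np.array([.1146,.9934])
for n,b,h,c,z in(('brush',(123,404),(143,230),(.5791,-.1880),.044),('trowel',(207,418),(225,224),(.5718,-.2515),.044),('spat',(290,420),(307,238),(.5644,-.3151),.044)):
  B,H=[at(s,310+u/3.75,95+v/3.75,z)[:2] for u,v in(b,h)]
  d=(B+H)/2-np.array(c);print(n,np.linalg.norm(H-B).round(4),'off',(d@ex).round(4),(d@ey).round(4))
print(ctrl.hand_in())"
```

```text
brush 0.1351 off -0.0065 -0.0025
trowel 0.1504 off -0.0024 -0.0023
spat 0.1413 off -0.0014 -0.0021
the job is handed in; nothing more can be done
None
```

The trowel, brush and spatula are in their own clip pairs, pressed home with heads to the far side, and the job was handed in at about 24 s; no verdict came back. A last camera check put each handle middle within 7 mm along and about 2.5 mm across of its home point, against limits of 20 mm and 3 mm.

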